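# Latch the parts case and hold it up by its handle

### The arm

A 7-joint arm with a two-finger parallel gripper is mounted at the origin on the work surface. World frame = base frame: x ahead of the robot, y to its left, z up, the work surface at z = 0. Lengths are in m, angles in degrees, forces in N, time in s.
With the tool pointing down it reaches from about 0.35 to 0.775 m from the base axis. Payload 3.1 kg.
Tool frame: the origin (TCP) lies on the centre line of the jaws, within the pads' length; the fingertips stand 17 mm ahead of it and the grasp point (between the pads) lies 2 mm behind it (robot.tip_reach is the distance from the TCP to the fingertips, in m); z points along the fingers, y is the direction in which the jaws open and shut (so a half turn about z gives the same grasp; the last joint's range is limited). The gripper opens to 85 mm and grips with 20 to 120 N. Pads are 22 mm wide; open, the fingers measure 114 mm over their backs; the gripper's body (76 mm by 85 mm) begins 54 mm behind the grasp point. The pads swing forward as they close: fully open they stand 13 mm farther back than shut.
Start: joints at [61.266, 17.813, 0.802, 86.603, -0.252, 75.585, -1.558], TCP at [0.244, -0.493, 0.248] pointing down, gripper open.
Joint ranges: [-154.91, 154.91], [-16.99, 109.72], [-72.82, 74.43], [7.12, 147.25], [-82.49, 262.49], [11.32, 116.49], [-174.64, 174.64]. Speed limits (degrees/s): [159.86, 159.86, 180, 180, 180, 180, 180].

### API

Orientations are given as [roll, pitch, yaw] about the fixed x, y, z axes, in that order (R = Rz(yaw) Ry(pitch) Rx(roll)).
In Python, from station import robot, fingers, vision, workorder, recognise gives the robot as it stands. Calls block until the motion is done:
- robot.move_to(position, orientation): joint-space move of the TCP to a pose.
- robot.line_to(position, orientation=None, velocity=0.15, f_stop=None): straight line of the TCP; orientation=None keeps the orientation; velocity is the mean speed in m/s. With f_stop (N) it stops when the force on the tool has changed by that much, and returns True; else False.
- robot.move_j(angles): joint-space move.
- fingers.gripper_to(opening, force=None): opening from 0.0 (shut) to 1.0 (fully open); force is the grip in N (None keeps the last); returns when the fingers have stopped.
- robot.pause(seconds).
- robot.inverse_kinematics(position, orientation): joint angles nearest the present ones, or None.
- vision.grab_frame(name): name is "side" or "top" or "wrist"; returns the picture (400x640x3 uint8, red, green, blue); there is no depth.
- vision.calibration(name): a dict with "mtx" (3x3 intrinsics, pixels), "extrinsics" (4x4, takes a point from world to camera coordinates); the wrist camera has in their place "T_tool_cam" (4x4, takes a point from camera to tool coordinates, whose origin is the TCP and whose axes are the flange's). Camera axes: x right, y up, looking along -z (the intrinsics and any distortion apply to the point x, -y, -z); pixel columns grow to the right and rows downward; lengths in m; the calibration is good to about 2 mm. A picture is of the moment at which its call begins: read the wrist's pose just before it. calibration takes no time and is no camera call.
A pose or a line that the arm cannot do raises robot.PlanningError and nothing moves.
- workorder.close_job(): hands the job in, once; it reports no verdict.
Trained networks look in the newest picture that a camera, given by its name, has taken for a name from the list of things; names that differ only in an ending like _2 or _b are one class to them, and where a whole thing is asked for, a point or a joint stands for the part that bears it (a point fixed in the world has none). Each returns a list of dicts, best first, with "p" (0 to 1); they miss things now and then, are a little off and sometimes report something else, mostly with a low value. They report only what shows in the picture. A call takes as long as a camera call.
- recognise(label, camera): "rect" ([centre column, centre row, width, height] in pixels, round what is visible of it).
Readings, each from a call of its own:
- robot.current_time_s(): time.
- robot.current_joint_positions(): joint angles.
- robot.current_dq(): joint speeds.
- robot.current_joint_torque(): joint torques, N m.
- robot.current_tool_pos(): TCP position.
- robot.current_eef_rot(): TCP orientation.
- robot.current_contact_force(): force on the tool from outside, world axes, zero at the start.
- robot.current_torque(): the same for the moment, N m.
- robot.current_finger_gap(): opening from 0.0 (shut) to 1.0 (fully open).
Only numpy, scipy, OpenCV 4.12 (cv2) and the standard library are available. Lean on these libraries where they do the work, as an engineer would, in place of code of your own. Each camera call takes 0.05 s, during which the arm holds its last target.

### The job

Turn the red turnbutton on the clear-lidded parts case right across the lid so that it locks the lid down; only then pick the case up by the black handle on its lid, and finish while holding it in the air, level and steady, at least 10 cm clear of the cutting mat, without putting it down or letting go. Keep the case level all the way, carry it by the handle alone, and leave the other things on the mat where they are.

Things in the scene. Friction and masses are not known exactly. Their poses are not given: they have to be found in the camera images.
- mat: Green cutting mat with a pale grid, 600 (x) x 900 (y) x 3 mm, fixed on the table; origin at the centre of its underside, its top is 3 mm above that.
- case: Plywood parts case, 110 (its x) x 190 (its y) x 50 mm, loose on the mat, 0.35 to 0.55 kg; origin at the centre of its underside, z up. A clear lid lies loose in its mouth. At its -y end a ledge (36 mm wide, out to y = -113 mm, top 57 mm up) carries the turnbutton. With the turnbutton across the lid, the handle lifts the whole case after 2 mm of play; otherwise only the lid comes away.
- keeper (a point): Centre of the top of the fixed aluminium keeper at the case's +y end: 60 mm wide (x), 20 mm deep (y), top 63 mm above the case's underside, outer face at y = 103 mm in the case's frame. It reaches over the lid's edge, 2 mm above it.
- turnbutton (a joint): Red turnbutton on a vertical pivot at x = 0, y = -104 mm in the case's frame. In rad: 0 = open, arm along the case's +x, off the lid; grows anticlockwise seen from above to its stop at 1.57 = arm along the case's +y, right across the lid. Starts between 0 and 0.2. Light friction (0.03 N m); stays where it is left.
- turnbutton_grip (a point): Point on the turnbutton's pivot axis, in its upright red grip, 84 mm above the case's underside; its x axis runs along the arm, z up. The upright grip is 12 mm thick (y), runs from x = -14 to +22 mm, and from 22 mm below to 12 mm above this point; below it is a flat arm 14 mm wide that reaches x = +34 mm.
- lid_handle (a point): Centre of the black handle bar on the lid: 14 mm wide (its x), 120 mm long (y), 12 mm high; axes as the case's. 98 mm above the case's underside, 42 mm above the flat lid top (lid 110 x 188 x 6 mm, 0.13 kg). Two posts under the bar, 50 mm either side of this point, else free below. The centre of mass of case and lid lies under this point to within 6 mm.
- stool_a_mid (a point): Small brown card-and-wood model stool, 40 x 40 x 36 mm, loose bystander near the case; the point is its centre, half-way up.
- stool_b_mid (a point): Small yellow-painted model stool, 40 x 40 x 36 mm, loose bystander near the case; the point is its centre, half-way up.
- stool_c_mid (a point): Small brown card-and-wood model stool, 40 x 40 x 36 mm, loose bystander near the case's keeper end; the point is its centre, half-way up.
- tape: Yellow roll of tape lying flat, 90 mm across, 25 mm high; bystander, origin at the centre of its underside.
- ruler: Aluminium cutting ruler, 300 mm long (its y), 30 mm wide, 10 mm high; bystander, origin at the centre of its underside.
- mug: Blue mug, 80 mm across, 90 mm high, handle to its +y; bystander, origin at the centre of its underside.
- glue: White glue bottle with orange cap, 52 mm across, 130 mm high; bystander, origin at the centre of its underside.

How it is judged (in metres and radians):
On the way, in this order (a step that is already met when the one before it is completed fails the run):
1. the turnbutton is across the lid (at least 1.2 rad) while the case still stands on the mat (value of joint turnbutton above 1.2 rad and height (world z) of case below 0.02 m), for 0.2 s.
2. the case is lifted off the mat by its handle with the turnbutton across the lid (value of joint turnbutton above 1.2 rad and height (world z) of case above 0.05 m and contact force between lid and the fingers above 1 N), for 0.2 s.
At the end, for the whole second after the job is handed in: Case hangs from the fingers by its lid handle alone (under 1 N on the case), underside over 90 mm up, tilt under 0.12 rad, under 30 mm/s and 0.2 rad/s, touching no mat or bystander; turnbutton over 1.2 rad, lid within 6 mm of its seat; bystanders within 40 mm of their starts (height (world z) of case above 0.09 m and angle between case's own z axis and vertical below 0.12 rad and linear speed of case below 0.03 m/s and angular speed of case below 0.2 rad/s and value of joint turnbutton above 1.2 rad and z of lid_handle in the frame of case below 0.104 m and contact force between lid and the fingers above 1 N and contact force between case and the fingers below 1 N and contact force between case and mat below 0.2 N and contact force between case and stool_a below 0.2 N and contact force between case and stool_b below 0.2 N and contact force between case and stool_c below 0.2 N and contact force between case and tape below 0.2 N and contact force between case and ruler below 0.2 N and contact force between case and mug below 0.2 N and contact force between case and glue below 0.2 N and distance of each of stool_a_mid, stool_b_mid, stool_c_mid, tape, ruler, mug, glue from where it was at the start of the episode below 0.04 m); the arm keeps its last pose, push and grip.
It fails at once if the case tipped by more than 0.3 rad (angle between case's own z axis and vertical above 0.3 rad).
It fails at once if a bystander was moved by more than 40 mm (distance of any of stool_a_mid, stool_b_mid, stool_c_mid, tape, ruler, mug, glue from where it was at the start of the episode above 0.04 m).
It also fails if it takes over 48 s, if anything falls off the work surface, if the arm or the gripper's body presses on something with over 40 N, if the wrist force passes 120 N, or if a joint passes its speed limit or range.

## Working session

There is one attempt and no reset: what is moved stays moved. The work goes in short steps, each a Python script; the robot and the scene stay as the last script left them, time stands still between calls to the robot, and variables do not carry over. Pictures are saved under pics/ and viewed, and the job is handed in when it is done.

```bash
ls; mkdir -p pics; python3 - <<'E'
from station import robot, fingers, vision, workorder, recognise
import cv2
for n in ["side","top","wrist"]:
    im=vision.grab_frame(n); cv2.imwrite(f"pics/{n}0.png",im[:,:,::-1])
    c=vision.calibration(n)
    print(n,{k:(v.tolist() if hasattr(v,'tolist') else v) for k,v in c.items()})
    for l in ["case","turnbutton_grip","lid_handle","keeper","stool_a_mid","tape","ruler","mug","glue"]:
        try: print(l,[(round(d["p"],2),[round(float(x),1) for x in d["rect"]]) for d in recognise(l,n)[:4]])
        except Exception as e: print(l,e)
print(robot.current_time_s(),robot.current_tool_pos(),robot.current_eef_rot(),robot.current_finger_gap())
E
```

```text
pics
side {'mtx': [[438.08608933511573, 0.0, 318.55525645910484], [0.0, 438.08608933511573, 196.93528203494256], [0.0, 0.0, 1.0]], 'extrinsics': [[-0.9679958501551867, -0.25091233422966047, 0.005199482066594965, 0.5730573468582307], [0.19464901118643166, -0.7375373305931056, 0.6466455353791136, -0.18788749445766276], [-0.15841652857729874, 0.6269622688113051, 0.7627729131009431, -1.0517948469500624], [0.0, 0.0, 0.0, 1.0]]}
case [(0.75, [339.4, 249.1, 73.2, 93.9])]
turnbutton_grip [(0.79, [356.5, 211.2, 18.4, 14.3]), (0.36, [255.5, 200.9, 49.7, 83.0])]
lid_handle [(0.7, [339.6, 251.2, 78.0, 72.4]), (0.15, [338.3, 251.0, 73.2, 94.4])]
keeper [(0.93, [337.1, 251.9, 80.3, 96.9])]
stool_a_mid [(0.71, [371.7, 293.8, 26.6, 28.2])]
tape [(0.57, [353.1, 132.2, 29.4, 25.7])]
ruler [(0.84, [255.1, 203.8, 44.8, 79.2])]
mug [(0.81, [356.4, 378.7, 41.4, 40.2]), (0.32, [312.9, 253.8, 322.4, 292.4]), (0.16, [256.1, 204.1, 50.5, 82.5])]
glue [(0.86, [255.4, 360.2, 30.1, 42.0])]
top {'mtx': [[396.5057556933316, 0.0, 321.4624744688657], [0.0, 396.5057556933316, 202.09659182931912], [0.0, 0.0, 1.0]], 'e
[... 786 characters left out ...]
94.9, 200.9, 23.2, 14.5])]
wrist {'mtx': [[359.4752521555538, 0.0, 314.0267455584608], [0.0, 359.4752521555538, 203.12632037075176], [0.0, 0.0, 1.0]], 'T_tool_cam': [[-0.00043986597970327045, 0.9556115874703516, 0.2946290895521219, 0.07480786117908515], [0.9999997936599723, 0.00028239984296223145, 0.0005770011609012912, -0.00011081294339310155], [0.00046818578671952907, 0.29462928256152876, -0.9556115145075149, -0.12588537184842563], [0.0, 0.0, 0.0, 1.0]]}
case []
turnbutton_grip []
lid_handle []
keeper []
stool_a_mid []
tape []
ruler []
mug [(0.21, [167.1, 85.2, 334.2, 170.5])]
glue []
1.5 [ 0.2440892  -0.49288632  0.24830467] [1.79998053e+02 9.26824550e-05 2.63455215e+01] 1.000219410010713
```

View pics/top0.png

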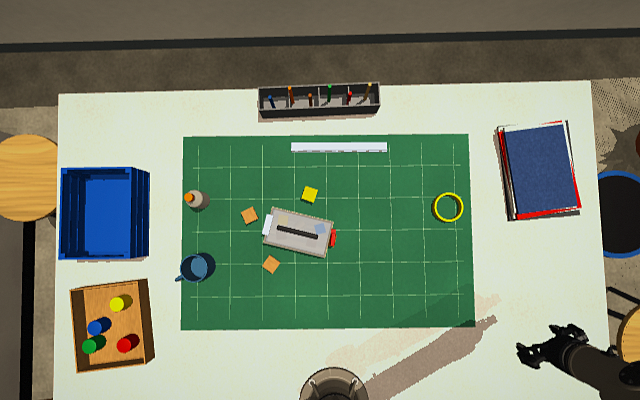

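View pics/side0.png

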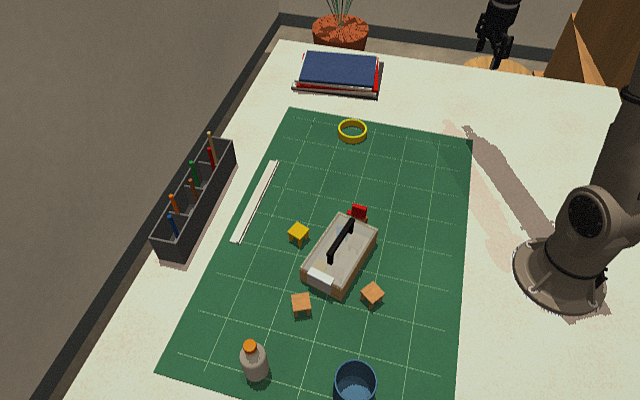

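```bash
cat > h.py <<'E'
import numpy as np,cv2
from station import robot, fingers, vision, workorder, recognise
from scipy.spatial.transform import Rotation as Ro
def cal(n):
    c=vision.calibration(n)
    if n!="wrist": return c["mtx"],c["extrinsics"]
    p=np.array(robot.current_tool_pos()); r=Ro.from_euler("xyz",robot.current_eef_rot(),degrees=True).as_matrix()
    T=np.eye(4);T[:3,:3]=r;T[:3,3]=p
    return c["mtx"],np.linalg.inv(T@c["T_tool_cam"])
def px(K,E,u,v,z):
    E=np.array(E);d=np.array([(u-K[0][2])/K[0][0],-(v-K[1][2])/K[1][1],-1.])
    o=-E[:3,:3].T@E[:3,3];d=E[:3,:3].T@d
    return o+d*(z-o[2])/d[2]
def proj(K,E,P):
    P=np.atleast_2d(P);E=np.array(E);c=P@E[:3,:3].T+E[:3,3]
    return np.c_[K[0][2]+K[0][0]*c[:,0]/-c[:,2],K[1][2]-K[1][1]*c[:,1]/-c[:,2]]
def topose(K,E,pos,yaw,L):
    c,s=np.cos(yaw),np.sin(yaw);R=np.array([[c,-s,0],[s,c,0],[0,0,1]])
    return proj(K,E,np.asarray(L)@R.T+pos)
E
python3 - <<'E'
from h import *
im=cv2.imread("pics/top0.png");cv2.imwrite("pics/top0z.png",cv2.resize(im[170:310,170:390],None,fx=3.6,fy=3.6,interpolation=cv2.INTER_CUBIC))
im=cv2.imread("pics/side0.png");cv2.imwrite("pics/side0z.png",cv2.resize(im[180:320,260:460],None,fx=4,fy=4,interpolation=cv2.INTER_CUBIC))
E
```

```text
(no output)
```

View pics/top0z.png

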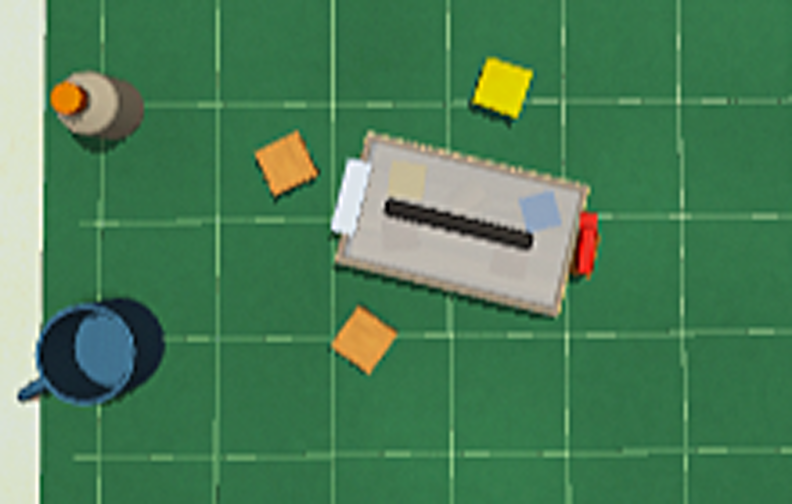

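View pics/side0z.png

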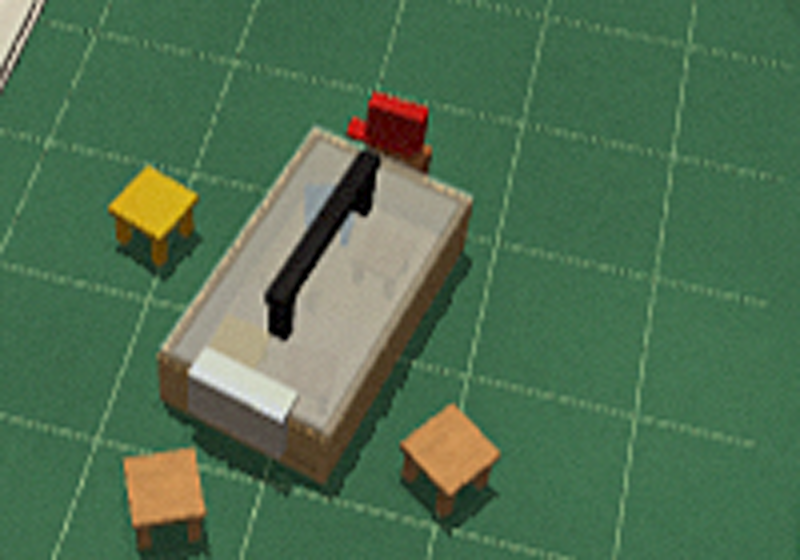

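```bash
python3 - <<'E'
from h import *
K,E=cal("top")
f=lambda u,v,z:px(K,E,170+u/3.6,170+v/3.6,z)
a=f(388,206,.107);b=f(530,241,.107);print(a,b,(a+b)/2,np.degrees(np.arctan2(*( -(a-b)[0],(a-b)[1]))),np.linalg.norm(a-b))
for q in [(371,134),(588,187),(557,315),(337,262)]: print(q,f(*q,.053))
print("grip",f(590,212,.099),f(587,275,.099))
print("stools",f(503,88,.039),f(286,163,.039),f(364,340,.039))
K,E=cal("side");f=lambda u,v,z:px(K,E,260+u/4,180+v/4,z)
a=f(278,298,.107);b=f(372,158,.107);print(a,b,(a+b)/2,np.linalg.norm(a-b))
print("grip",f(397,102,.099))
E
```

```text
[0.53041132 0.1476101  0.107     ] [0.49990608 0.03637579 0.107     ] [0.5151587  0.09199295 0.107     ] -15.335926947110444 0.11534140565818625
(371, 134) [0.59068936 0.16638354 0.053     ]
(588, 187) [ 0.54198282 -0.0122314   0.053     ]
(557, 315) [0.43755589 0.01628773 0.053     ]
(337, 262) [0.48580663 0.19637378 0.053     ]
grip [ 0.5213992  -0.01178272  0.099     ] [ 0.47170606 -0.00796796  0.099     ]
stools [0.62724342 0.05638273 0.039     ] [0.56906353 0.23968471 0.039     ] [0.42023759 0.17708065 0.039     ]
[0.52898883 0.14972675 0.107     ] [0.4985957 0.0420801 0.107    ] [0.51379227 0.09590343 0.107     ] 0.111855017761332
grip [ 0.49327183 -0.00965654  0.099     ]
```

```bash
python3 - <<'E'
from h import *
for y in (-5,175,85,-95,-15,165,75,-105):
  for p in ([0.4875,-0.007,.09],[.5,.04,.30],[.515,.093,.099],[.515,.093,.23]):
    q=robot.inverse_kinematics(p,[180,0,y]); print(y,p,None if q is None else np.round(q).tolist())
E
```

```text
-5 [0.4875, -0.007, 0.09] [17.0, 21.0, -23.0, 108.0, 10.0, 53.0, -105.0]
-5 [0.5, 0.04, 0.3] [20.0, 13.0, -32.0, 87.0, 7.0, 81.0, -108.0]
-5 [0.515, 0.093, 0.099] [13.0, 26.0, -33.0, 102.0, 17.0, 57.0, -122.0]
-5 [0.515, 0.093, 0.23] [16.0, 19.0, -37.0, 91.0, 12.0, 73.0, -117.0]
175 [0.4875, -0.007, 0.09] [28.0, 24.0, -37.0, 107.0, 18.0, 54.0, 68.0]
175 [0.5, 0.04, 0.3] [27.0, 15.0, -42.0, 87.0, 10.0, 82.0, 70.0]
175 [0.515, 0.093, 0.099] [20.0, 29.0, -43.0, 101.0, 23.0, 59.0, 54.0]
175 [0.515, 0.093, 0.23] [22.0, 21.0, -45.0, 91.0, 15.0, 74.0, 60.0]
85 [0.4875, -0.007, 0.09] [25.0, 23.0, -33.0, 108.0, 15.0, 54.0, -20.0]
85 [0.5, 0.04, 0.3] [26.0, 15.0, -41.0, 87.0, 9.0, 82.0, -20.0]
85 [0.515, 0.093, 0.099] [17.0, 28.0, -39.0, 101.0, 20.0, 58.0, -34.0]
85 [0.515, 0.093, 0.23] [21.0, 20.0, -43.0, 91.0, 14.0, 74.0, -30.0]
-95 [0.4875, -0.007, 0.09] [44.0, 33.0, -62.0, 107.0, 34.0, 60.0, 144.0]
-95 [0.5, 0.04, 0.3] [40.0, 20.0, -62.0, 87.0, 18.0, 84.0, 153.0]
-95 [0.515, 0.093, 0.099] [31.0, 37.0, -62.0, 101.0, 36.0, 64.0, 133.0]
-95 [0.515, 0.093, 0.23] [32.0, 26.0, -62.0, 91.0, 24.0,
[... 435 characters left out ...]
165 [0.515, 0.093, 0.099] [20.0, 29.0, -43.0, 101.0, 23.0, 59.0, 43.0]
165 [0.515, 0.093, 0.23] [22.0, 21.0, -45.0, 91.0, 15.0, 74.0, 50.0]
75 [0.4875, -0.007, 0.09] [25.0, 23.0, -32.0, 108.0, 15.0, 54.0, -30.0]
75 [0.5, 0.04, 0.3] [25.0, 14.0, -40.0, 87.0, 9.0, 82.0, -30.0]
75 [0.515, 0.093, 0.099] [17.0, 28.0, -39.0, 101.0, 20.0, 58.0, -44.0]
75 [0.515, 0.093, 0.23] [20.0, 20.0, -43.0, 91.0, 14.0, 74.0, -39.0]
-105 [0.4875, -0.007, 0.09] [44.0, 33.0, -62.0, 107.0, 34.0, 60.0, 134.0]
-105 [0.5, 0.04, 0.3] [40.0, 20.0, -62.0, 87.0, 18.0, 84.0, 143.0]
-105 [0.515, 0.093, 0.099] [31.0, 37.0, -62.0, 101.0, 36.0, 64.0, 123.0]
-105 [0.515, 0.093, 0.23] [32.0, 26.0, -62.0, 91.0, 24.0, 77.0, 132.0]
```

```bash
python3 - <<'E'
from h import *
robot.move_to([.50,.04,.30],[180,0,-5]); 
K,E=cal("wrist"); im=vision.grab_frame("wrist"); np.savez("w1.npz",K=K,E=E)
for l in ["case","turnbutton_grip","lid_handle","stool_a_mid"]:
    print(l,[(round(d["p"],2),[round(float(x),1) for x in d["rect"]]) for d in recognise(l,"wrist")[:4]])
cv2.imwrite("pics/w1.png",im[:,:,::-1]); print(robot.current_time_s())
E
```

```text
case [(0.78, [265.8, 142.5, 216.2, 106.4])]
turnbutton_grip [(0.78, [362.8, 171.6, 20.8, 54.4])]
lid_handle [(0.68, [6.4, 84.9, 7.0, 28.2]), (0.65, [262.9, 154.2, 195.6, 137.3])]
stool_a_mid [(0.58, [205.9, 238.5, 47.7, 54.8])]
3.875
```

View pics/w1.png

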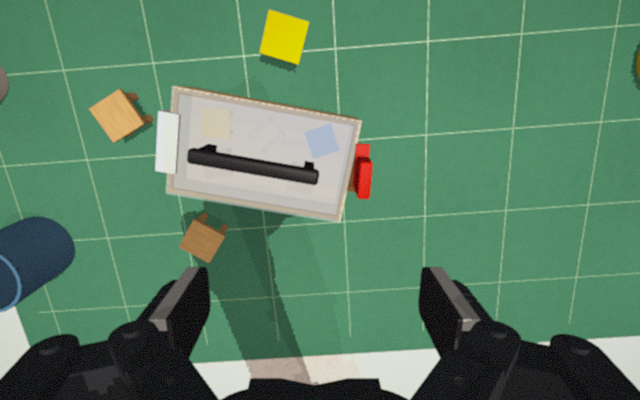

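```bash
python3 - <<'E'
import cv2
im=cv2.imread("pics/w1.png");cv2.imwrite("pics/w1z.png",cv2.resize(im[80:230,150:390],None,fx=3.3,fy=3.3,interpolation=cv2.INTER_CUBIC))
E
```

```text
(no output)
```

View pics/w1z.png

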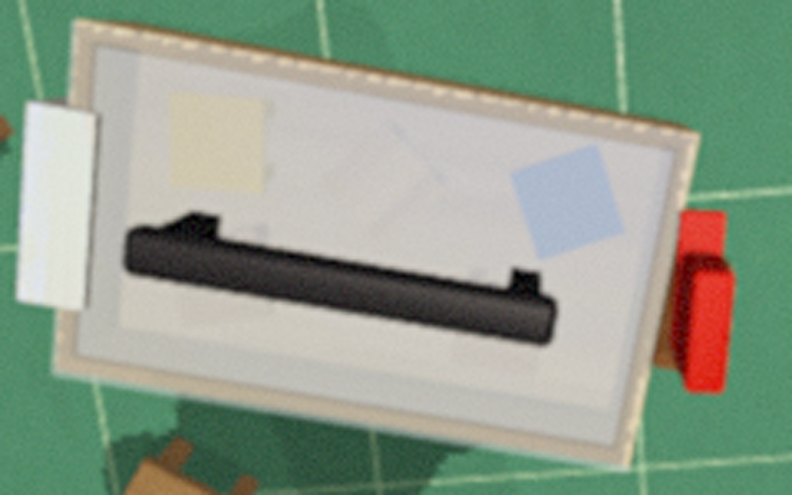

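```bash
cat > fit1.py <<'E'
from h import *
from scipy.optimize import least_squares
d=np.load("w1.npz");K,E=d["K"],d["E"]
L=[([-7,60,104],(127,272)),([-7,-60,104],(548,343)),([55,95,50],(78,20)),([55,-95,50],(698,132)),([-55,-95,50],(628,468)),([-55,95,50],(53,375)),
([30,103,63],(28,102)),([30,83,63],(98,110)),([-30,83,63],(85,308)),([-30,103,63],(17,300))]
P=np.array([l[0] for l in L])/1e3;U=np.array([(150+l[1][0]/3.3,80+l[1][1]/3.3) for l in L])
f=lambda p:(topose(K,E,[p[0],p[1],.003],p[2],P)-U).ravel()
r=least_squares(f,[.515,.093,-.26],loss="soft_l1");print(r.x,np.degrees(r.x[2]));print(np.round(f(r.x).reshape(-1,2),1).tolist())
x,y,yaw=r.x
G=np.array([[22,6,96],[22,-6,96],[-14,-6,96],[-14,6,96]])/1e3
piv=np.array([x,y,0])+.104*np.array([np.sin(yaw),-np.cos(yaw),0]);print("piv",piv)
UG=np.array([(150+a/3.3,80+b/3.3) for a,b in [(694,264),(733,268),(723,391),(686,391)]])
g=lambda t:(topose(K,E,piv+[0,0,.003],yaw+t[0],G)-UG).ravel()
r2=least_squares(g,[.1]);print("tb",r2.x,np.round(g(r2.x),1))
g3=lambda p:(topose(K,E,[p[0],p[1],.003],p[2],G)-UG).ravel()
r3=least_squares(g3,[*piv[:2],yaw+.1]);print("free",r3.x,np.round(r3.fun,1))
im=cv2.resize(cv2.imread("pics/w1.png")[80:230,150:390],None,fx=3.3,fy=3.3)
bar=[[a,b,104] for a,b in((-7,-60),(7,-60),(7,60),(-7,60))]
for q,ps,w in((np.array(bar)/1e3,[x,y,.003],yaw),(P[2:6],[x,y,.003],yaw),(P[6:],[x,y,.003],yaw),(G,piv+[0,0,.003],yaw+r2.x[0])):
    u=((topose(K,E,ps,w,q)-[150,80])*3.3).astype(np.int32);cv2.polylines(im,[u],True,(255,0,255),1)
cv2.imwrite("pics/fit1.png",im)
# stools etc
for n,(c,rr) in dict(a=(202,240),b=(285,37),c=(117,115)).items(): print(n,px(K,E,c,rr,.039))
E
python3 fit1.py
```

```text
[ 0.51521037  0.09222704 -0.26554354] -15.214524196779836
[[-2.7, 0.9], [1.3, 2.0], [-0.3, -0.5], [0.3, 0.1], [0.2, -1.1], [1.0, -2.0], [-0.0, -0.4], [-0.6, 0.9], [-0.5, 0.4], [0.4, -0.5]]
piv [ 0.48791726 -0.00812776  0.        ]
tb [0.14860931] [-0.3  1.3  0.9  0.4  1.1  0.7 -0.3  0.4]
free [ 0.48860113 -0.00780942 -0.12135351] [-0.6  0.5  0.7 -0.3  0.7  0.1 -0.8 -0.3]
a [0.42270535 0.17636957 0.039     ]
b [0.62889158 0.05571009 0.039     ]
c [0.57036848 0.23933494 0.039     ]
```

View pics/fit1.png

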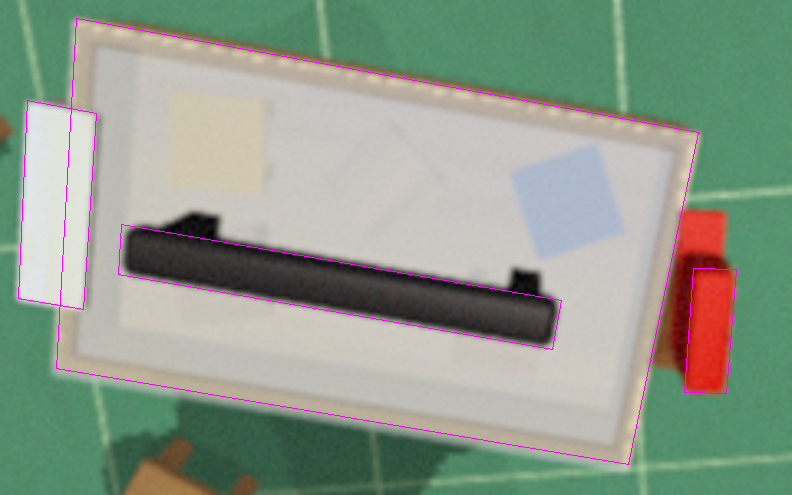

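```bash
python3 - <<'E'
from h import *
p=[.4883,-.0079]; y=-6.8
fingers.gripper_to(0.42)
robot.move_to([*p,.155],[180,0,y])
print(robot.line_to([*p,.090],velocity=.08,f_stop=8), robot.current_tool_pos(),robot.current_contact_force())
K,E=cal("wrist"); im=vision.grab_frame("wrist"); cv2.imwrite("pics/w2.png",im[:,:,::-1])
s=vision.grab_frame("side"); cv2.imwrite("pics/s2.png",cv2.resize(s[150:310,250:460,::-1],None,fx=3.6,fy=3.6))
print(robot.current_time_s())
E
```

```text
False [ 0.4888765  -0.00778492  0.09050778] [-0.36043426 -0.25343302 -0.46778969]
6.125
```

View pics/w2.png

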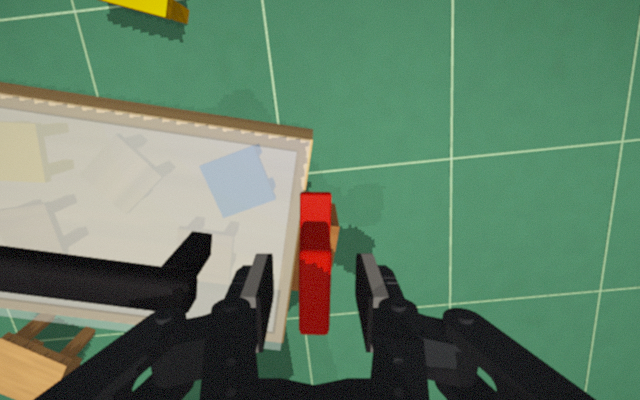

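View pics/s2.png

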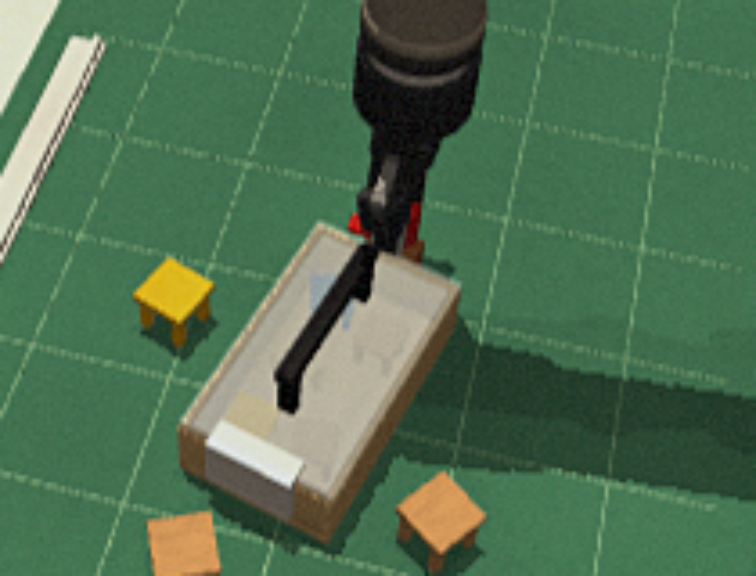

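The red grip (columns 300–330) sits centred between the pads (inner faces at about 268 and 360), and it runs parallel to them. I'll close on it and turn.

```bash
python3 - <<'E'
from h import *
p=[.4883,-.0079,.090]; y0=-6.8
fingers.gripper_to(0.0,force=30)
print("gap",robot.current_finger_gap(),robot.current_contact_force(),robot.current_tool_pos())
for y in (13,33,53,66,73):
    try: robot.line_to(p,[180,0,y])
    except robot.PlanningError as e: print("plan",e); robot.move_to(p,[180,0,y])
    print(y,np.round(robot.current_eef_rot(),1),np.round(robot.current_tool_pos(),4),np.round(robot.current_contact_force(),1),np.round(robot.current_torque(),2),robot.current_finger_gap(),robot.current_time_s())
im=vision.grab_frame("wrist"); cv2.imwrite("pics/w3.png",im[:,:,::-1])
s=vision.grab_frame("side"); cv2.imwrite("pics/s3.png",cv2.resize(s[150:310,250:460,::-1],None,fx=3.6,fy=3.6))
E
```

```text
gap 0.13776725113850474 [-0.65951658  0.17774374  2.52185633] [ 0.4886625  -0.00780038  0.09048644]
13 [-180.    -0.    12.9] [ 0.4887 -0.0077  0.0905] [-0.4  1.   4.8] [0.1  0.24 0.05] 0.12716124176425234 6.95
33 [180.   -0.   32.9] [ 0.4886 -0.0076  0.0904] [-0.4  0.4  4.3] [0.11 0.25 0.06] 0.13813567045018857 7.45
53 [180.   -0.   52.9] [ 0.4886 -0.0075  0.0905] [-0.4 -0.   6.6] [0.2  0.32 0.03] 0.13207848583262946 7.95
66 [180.  -0.  66.] [ 0.4885 -0.0075  0.0904] [-1.2  0.4  6.3] [0.14 0.35 0.  ] 0.13407036110036263 8.325
73 [180.  -0.  73.] [ 0.4885 -0.0075  0.0905] [-2.2 -0.8  5.4] [0.14 0.35 0.01] 0.1354130589107783 8.6
```

View pics/w3.png

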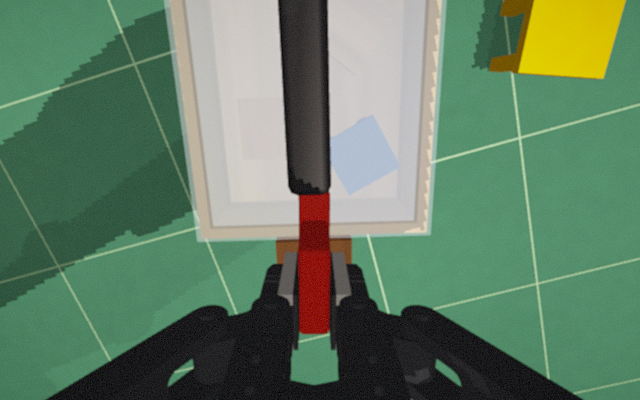

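View pics/s3.png

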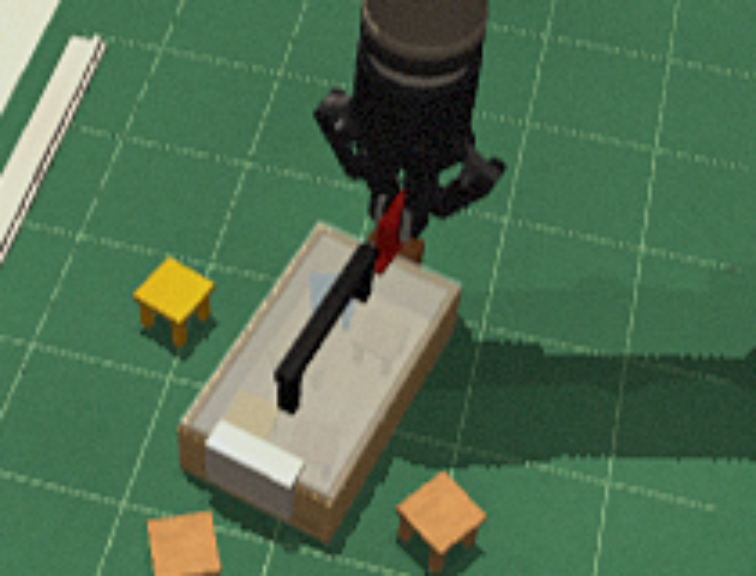

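```bash
python3 - <<'E'
from h import *
robot.pause(0.3)
fingers.gripper_to(0.5)
robot.line_to([.4883,-.0079,.16],velocity=.12)
robot.line_to([.5152,.0922,.16],[180,0,74.8],velocity=.15)
robot.line_to([.5152,.0922,.099],velocity=.08,f_stop=8)
print(robot.current_tool_pos(),robot.current_contact_force(),robot.current_time_s())
im=vision.grab_frame("wrist"); cv2.imwrite("pics/w4.png",im[:,:,::-1])
s=vision.grab_frame("side"); cv2.imwrite("pics/s4.png",cv2.resize(s[150:310,250:460,::-1],None,fx=3.6,fy=3.6))
E
```

```text
[0.51558762 0.09249448 0.09937749] [0.15209408 0.36510598 0.10653659] 11.8917
```

View pics/w4.png

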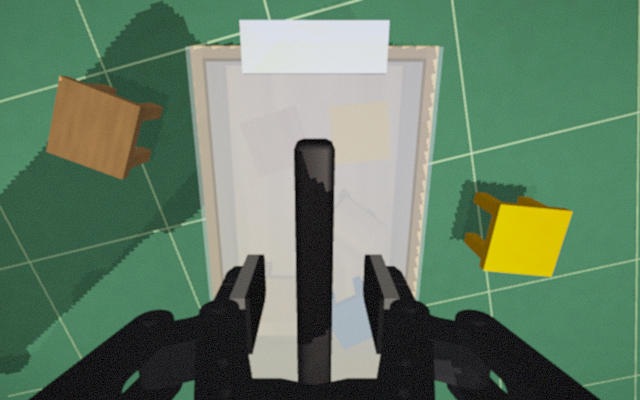

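View pics/s4.png

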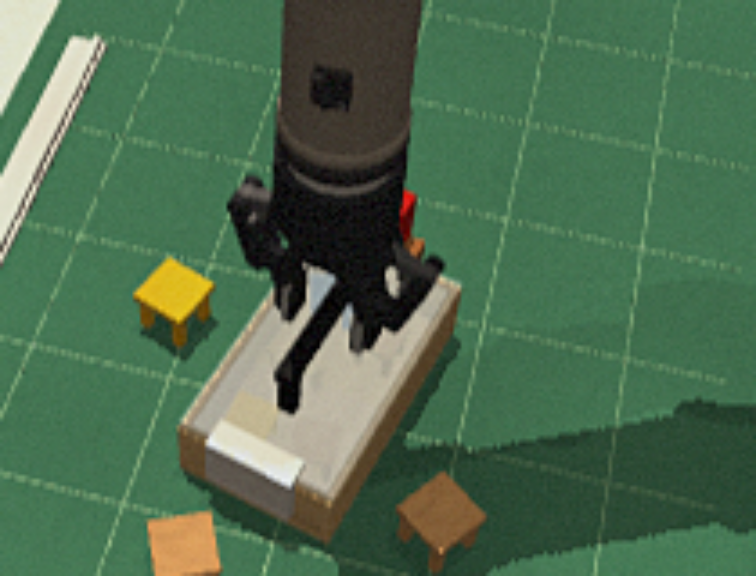

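```bash
python3 - <<'E'
from h import *
fingers.gripper_to(0.0,force=90)
print("gap",robot.current_finger_gap(),np.round(robot.current_contact_force(),1),robot.current_tool_pos())
f=robot.line_to([.5152,.0922,.125],velocity=.03)
print(f,np.round(robot.current_contact_force(),1),np.round(robot.current_torque(),2),robot.current_tool_pos(),robot.current_finger_gap(),robot.current_time_s())
im=vision.grab_frame("wrist"); cv2.imwrite("pics/w5.png",im[:,:,::-1])
s=vision.grab_frame("side"); cv2.imwrite("pics/s5.png",cv2.resize(s[150:310,250:460,::-1],None,fx=3.6,fy=3.6))
E
```

```text
gap 0.14406837954331989 [-1.2 -0.9  3.5] [0.51559601 0.09231862 0.0996114 ]
False [-0.7  0.4 -6.1] [ 0.03 -0.01  0.08] [0.51499523 0.09208707 0.12480668] 0.14396058895194244 13.3833
```

View pics/w5.png

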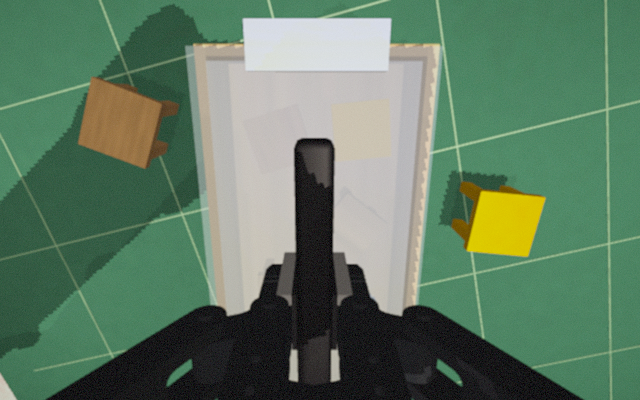

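View pics/s5.png

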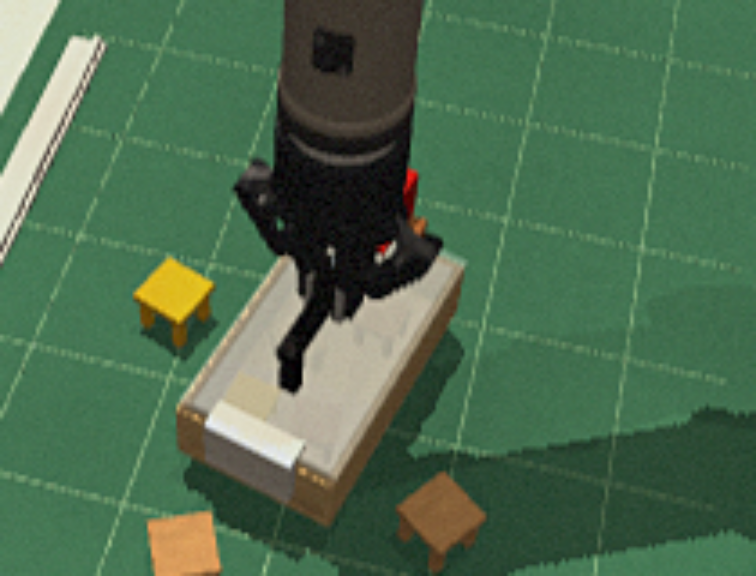

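The whole case has come up with the lid. The shadow gap is visible in the side view, and the load is about 6–9 N. I'll raise it the rest of the way.

```bash
python3 - <<'E'
from h import *
robot.line_to([.5152,.0922,.25],velocity=.05)
robot.pause(1.0)
print(np.round(robot.current_contact_force(),1),np.round(robot.current_torque(),2),robot.current_tool_pos(),robot.current_eef_rot(),robot.current_finger_gap(),robot.current_time_s())
K,E=cal("wrist");im=vision.grab_frame("wrist"); cv2.imwrite("pics/w6.png",im[:,:,::-1]); np.savez("w6.npz",K=K,E=E)
s=vision.grab_frame("side"); cv2.imwrite("pics/s6.png",cv2.resize(s[130:310,240:460,::-1],None,fx=3.3,fy=3.3))
t=vision.grab_frame("top"); cv2.imwrite("pics/t6.png",cv2.resize(t[130:310,170:390,::-1],None,fx=3.3,fy=3.3))
robot.pause(.5);w=vision.grab_frame("wrist");print(np.abs(w.astype(int)-im).mean(),robot.current_contact_force())
E
```

```text
[ 0.  -0.6 -5.7] [ 0.   -0.09  0.01] [0.51519956 0.09219061 0.249994  ] [1.79999230e+02 2.26630510e-03 7.48005137e+01] 0.14523018094023665 17.1333
3.3654479166666667 [-0.07341357 -0.15271549 -5.99357612]
```

View pics/w6.png

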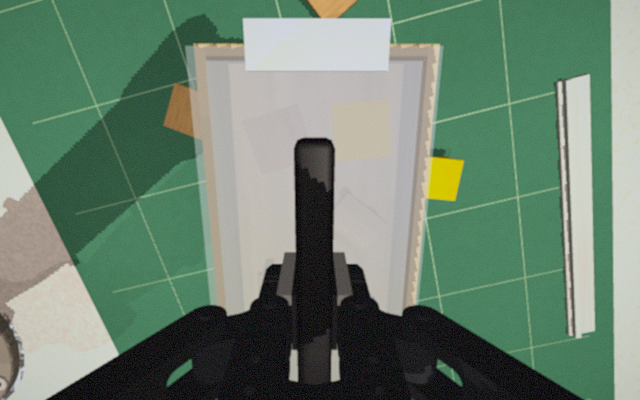

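View pics/s6.png

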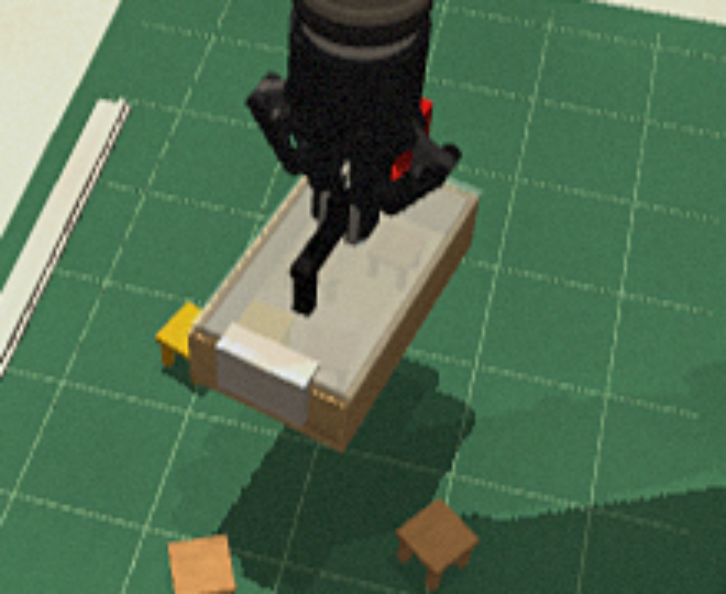

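View pics/t6.png

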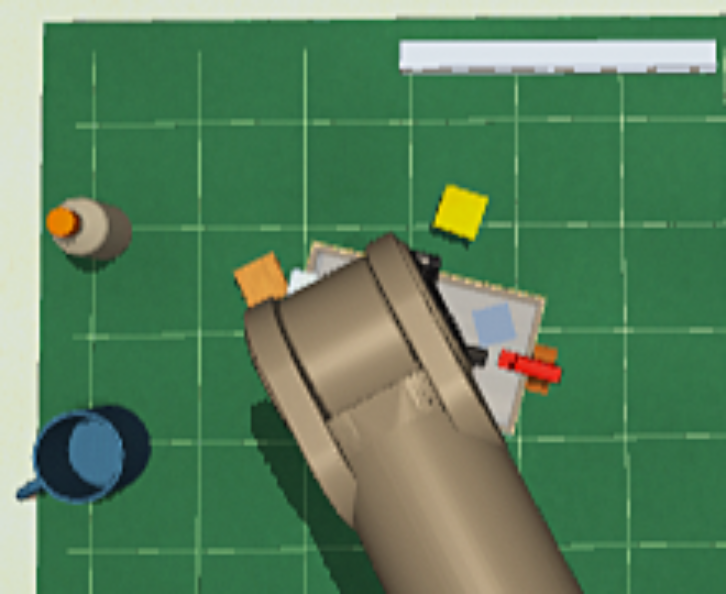

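```bash
python3 - <<'E'
from h import *
print(workorder.close_job(), robot.current_time_s())
E
```

```text
the job is handed in; nothing more can be done
the job is handed in; nothing more can be done
```

The turnbutton is locked across the lid, and I handed the job in with the case hanging by its handle, held level about 15 cm up. `close_job()` reports no verdict, so I can't confirm the judged result.

**What I did:**
- **Finding the case:** I located it from the top, side and wrist pictures.
- **Turnbutton:** I gripped the red turnbutton on its pivot and turned it from about 0.15 rad to about 1.54 rad. The case did not visibly move.
- **Lift:** I released it, gripped the handle bar at 90 N, and lifted straight up until the TCP was at z = 0.25 m. That puts the underside at about 0.15 m, and the clock read about 17 s.

**Last checks:**
- **Grip and load:** The finger gap held steady at 0.145. The load is about 6 N by the raw reading; the reading was +3.5 N just before the lift, so it may be as much as 9 N.
- **Level:** The case looks the same in the wrist picture at the top as it did just after lift-off, so it has not tilted or slipped in the jaws. I judged this by eye rather than fitting the tilt.
- **Lock:** The top picture shows the red arm still across the lid.
- **Bystanders:** The stools, ruler, mug and glue look unmoved in the last pictures. The tape was outside those cropped views, but the arm did not work near it.
- **Steadiness:** I compared two wrist pictures 0.5 s apart. They differed by 3.4 grey levels on average, which I took for image noise. I did not measure the case's speed directly.

No check failed or disagreed with another.

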